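# Feed an optics tray through the gated loading chute

### The job

Push the tray of lenses along its chute, past the hinged gate, until it is fully home against the end stop. The gate springs shut by itself: swing it up with a fingertip on its long bar and keep holding it up while you push the tray by the upright tab at its tail, so that the gate and the tray never touch; then back off and let the gate close behind the tray. The tray only slides - do not lift it - and leave the other things on the bench alone.

Things in the scene. Friction and masses are not known exactly. Their poses are not given: they have to be found in the camera images.
- chute: Fixed grey channel. Origin: bench level, mid-width, in the plane of the gate blade. +y: the way the tray must travel (robot's left, within 0.25 rad); +x: across, to the hinge side. Floor top at z 6 mm, from y -280 mm to the end stop; walls 4 mm thick, inner faces x -39 and 39 mm, tops z 18 mm. Hinge cheeks at x 50 to 66, y -16 to 16 mm, 20 mm high.
- chute_stop (a point): Middle of the end stop's face towards the tray: chute x 0, y +105 mm, z 19 mm. The stop is a dark block as wide as the channel, top at z 32 mm.
- tray: Loose black tray, 0.17 to 0.35 kg, in the channel. Origin: underside centre of its deck; +y its front. Deck 70 mm wide (x), 90 mm long (y), 25 mm high with six upright lens discs. A tongue 30 mm wide, 5 mm thick runs back to an upright tab. Starts with its front 20 to 55 mm before the gate. Home: origin at chute y +60 mm, only the tongue left under the shut gate, not touching it.
- tray_tab (a point): Centre of the rear (-y) face of the tray's upright tab, the face to push: tray x 0, y -130 mm, z 22 mm. The tab is 50 mm wide (x), 6 mm thick (y), its top 36 mm above the tray's underside (42 mm above the bench).
- tray_front (a point): Middle of the tray's front face: tray x 0, y +45 mm, 12 mm above the underside.
- gate (a joint): Angle of the hinged gate, rad: 0 shut, grows as the blade swings up; hard stop 1.3. Hinge axis along chute y at chute x 56, z 12 mm. Spring and weight shut it (2 to 5 N at the bar), slowed by a damper. Shut, the dark blade (4 mm thick) spans the channel at y 0, z 18 to 48 mm. From 0.6 rad it clears the tray; 0.9 to 1.1 is comfortable.
- gate_bar (a point): On the axis of the gate's steel bar (10 mm round rod, along chute y from 0 to -285 mm, free below from -20 mm back), at chute y -150 mm. At gate angle q the bar's axis is at chute x = 56 + 46 sin(q - 0.436), z = 12 + 46 cos(q - 0.436) mm (37, 54 shut; 82, 50 at 1.05 rad). Pushing it towards chute +x, from its -x side, opens the gate; a finger can slide along it.
- mirror_mount: Bystander: loose steel pedestal with a square mirror mount on it, 44 mm wide foot, 97 mm high; origin at underside centre.
- lens_tube: Bystander: loose dark metal lens tube, 31 mm diameter, 38 mm high, standing; origin at underside centre.
- clamp_fork: Bystander: loose steel clamping fork lying flat, about 30 by 87 mm, 16 mm high; origin at underside.
Things that resemble listed ones, but are neither listed nor needed, are in the scene too. Several things have the shape of the tray; the one meant has the colours described above.

How it is judged:
On the way, in this order (a step that is already met when the one before it is completed fails the run):
1. the gate is swung up clear (at least 0.6 rad) by the fingers while the tray still waits before it (value of joint gate above 0.6 rad and y of tray_front in the frame of chute below -0.004 m and contact force between the fingers and gate above 0.2 N), for 0.1 s.
2. the tray is passing under the gate, which a finger holds up (value of joint gate above 0.6 rad and y of tray_front in the frame of chute between 0.02 and 0.09 m and contact force between the fingers and gate above 0.2 N), for 0.1 s.
At the end, for the whole second after the job is handed in: The tray lies flat in the channel at rest with its front within 6 mm of the end stop, and the gate is shut (below 0.06 rad) behind it (y of tray_front in the frame of chute above 0.099 m and x of tray in the frame of chute between -0.008 and 0.008 m and z of tray in the frame of chute below 0.01 m and angle between tray's own z axis and vertical below 0.06 rad and value of joint gate below 0.06 rad and linear speed of tray below 0.01 m/s); the robot touches nothing.
It fails at once if the tray and the gate touch (more than 1 N) (contact force between tray and gate above 1 N).
It fails at once if the tray is lifted or tipped (z of tray in the frame of chute above 0.016 m or angle between tray's own z axis and vertical above 0.15 rad).
It fails at once if a bystander is disturbed (moved 15 mm or knocked over) (distance of any of mirror_mount, lens_tube, clamp_fork from where it was at the start of the episode above 0.015 m or angle between any of mirror_mount, lens_tube's own z axis and vertical above 0.3 rad).
It also fails if it takes over 40 s, if anything falls off the work surface, if the arm or the gripper's body presses on something with over 40 N, if the wrist force passes 120 N, or if a joint passes its speed limit or range.

### The arm

A 6-joint arm with a two-finger parallel gripper is mounted at the origin on the work surface. World frame = base frame: x ahead of the robot, y to its left, z up, the work surface at z = 0. Lengths are in m, angles in rad, forces in N, time in s.
With the tool pointing down it reaches from about 0.35 to 0.775 m from the base axis. Payload 7.3 kg.
Tool frame: the origin (TCP) lies at the very end of the fingers, on their centre line; the grasp point (between the pads) lies 19 mm behind it (ctrl.grasp_offset is the distance from the TCP to the grasp point, in m); z points along the fingers, y is the line along which they close (so a half turn about z gives the same grasp; the last joint's range is limited). The gripper opens to 92 mm and grips with 3 to 60 N. Pads are 19 mm wide; open, the fingers measure 130 mm over their backs; the gripper's body (75 mm by 190 mm) begins 47 mm behind the grasp point.
Start: joints at [-1.347, 0.342, 1.524, -0, 1.275, -0.146], TCP at [0.19, -0.49, 0.227] pointing down, gripper open.
Joint ranges: [-2.53, 2.53], [-0.77, 2.02], [0.04, 2.7], [-1, 4.14], [0.28, 2.66], [-3.11, 3.11]. Speed limits (rad/s): [2.57, 2.57, 3.14, 3.14, 3.14, 3.14].

### API

Orientations are given as a rotation vector (axis times angle).
In Python, from station import ctrl gives the robot as it stands.
- The arm moves only by the tool play_rows, never from a script. Its argument "rows" is a list of rows, each a list of 7 numbers: the turn, a rotation vector about the tool's x, y, z in rad, then the shift along the tool's x, y, z in cm, then the closure, from 0 (fully open) to 1 (shut). In form: [[wx, wy, wz, dx, dy, dz, grip], ...]. A call has 1 to 8 rows; each row is the pose to reach, as a shift and turn from the pose commanded when the call began, along the tool's axes at that moment; what a row does not reach only later rows make up. A row lasts 1/8 s, in which the tool goes at most 62.5 mm and 10.7 degrees, less where a joint would pass 70% of its speed; a pose out of reach is approached as far as the arm can. A call with a gripper value outside its range is refused whole. The fingers move at their own pace and stop on an object; "newtons" is the grip in N (left out, the last holds). Time passes only in rows, so rows that repeat a pose let the fingers close. It gives the time, the measured TCP pose, the force, the opening and the grip force at its end, in the units of the state.
- ctrl.observe(): the state, without advancing time (a new reading comes with each control period).
- ctrl.grab_frame(name): name is "scene" or "top" or "wrist"; returns (picture, depth): 480x640x3 uint8, blue, green, red; 480x640 float32, m along the optical axis (not along the pixel's ray), 0 where there is no reading.
- ctrl.camera_model(name): a dict with "fx", "fy", "cx", "cy" (pixels), "rvec" (rotation vector, rad) and "tvec" (3), from world to camera coordinates, as OpenCV has them. Camera axes: x right, y down, z forward; pixel columns grow to the right and rows downward; lengths in m; the calibration is good to about 2 mm. A picture is of the moment at which its call begins: read the wrist's pose just before it. camera_model takes no time and is no camera call; for the wrist camera it gives the pose at the moment of the call.
- ctrl.sign_off(): hands the job in; it is judged then, once.
The state is a dict: "t": time; "joints": joint angles; "joint_velocities": joint speeds; "joint_torque": joint torques, N m; "ee_pos": TCP position; "eef_rot": TCP orientation; "contact_force": force on the tool from outside, world axes, zero at the start; "ft_torque": the same for the moment, N m; "finger_gap": finger opening in m; "grasp_force": force on a finger pad.
Only numpy, scipy, OpenCV 4.12 (cv2) and the standard library are available. Lean on these libraries where they do the work, as an engineer would, in place of code of your own. Each camera call takes 0.05 s, during which the arm holds its last target. There are 200 camera calls.

## Working session

There is one attempt and no reset: what is moved stays moved. The work goes in short steps, Python scripts to look and compute and a tool call to move; the robot and the scene stay as the last step left them, time stands still between calls to the robot, and variables do not carry over. Pictures are saved under pics/ and viewed, at most 10 in all, crops included, and the job is handed in when it is done.

Besides the shell and the picture viewer there is one more tool, called as name([rows], argument=value, ...), one row to a line, values as JSON. play_rows: Moves the arm, as the interface text tells. Its arguments: {"type":"object","properties":{"rows":{"type":"array","items":{"type":"array","items":{"type":"number"}}},"newtons":{"type":"number"}},"required":["rows"]}

```bash
mkdir -p pics; ls; python3 - <<'E'
from station import ctrl
import cv2,numpy as np
s=ctrl.observe();print(s['t'],s['ee_pos'],s['eef_rot'],s['finger_gap'])
for n in('scene','top'):
    im,d=ctrl.grab_frame(n);cv2.imwrite(f'pics/{n}0.png',im);np.savez(f'{n}0.npz',im=im,d=d,**{k:np.array(v) for k,v in ctrl.camera_model(n).items()})
    print(n,ctrl.camera_model(n))
E
```

```text
pics
0.0 [ 0.18966901 -0.48911293  0.22605562] [-3.08656979e+00 -5.77276884e-01  1.22719717e-04] 0.09200785976993929
scene {'fx': 476.1362185838433, 'fy': 476.1362185838433, 'cx': 320.78908158179, 'cy': 243.20672703674845, 'rvec': array([ 0.63944441,  2.53337506, -1.31423179]), 'tvec': array([ 0.49982095, -0.1086717 ,  1.06781566])}
top {'fx': 470.28000306317716, 'fy': 470.28000306317716, 'cx': 315.42219278973863, 'cy': 244.07664602591183, 'rvec': array([ 2.14991606, -2.17242765,  0.12992933]), 'tvec': array([0.00783115, 0.57550415, 0.80666841])}
```

View pics/top0.png

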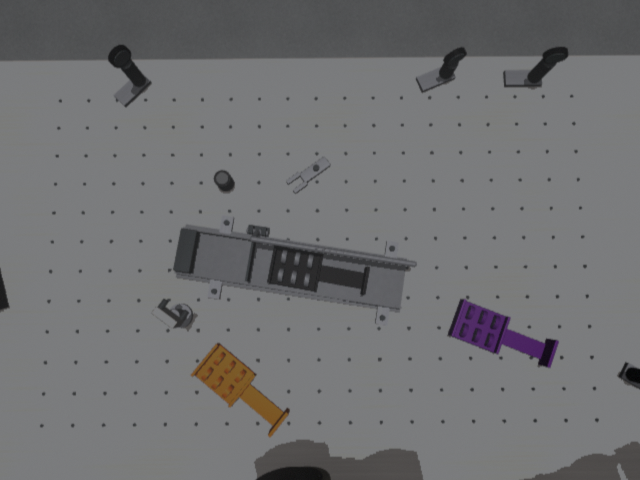

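View pics/scene0.png

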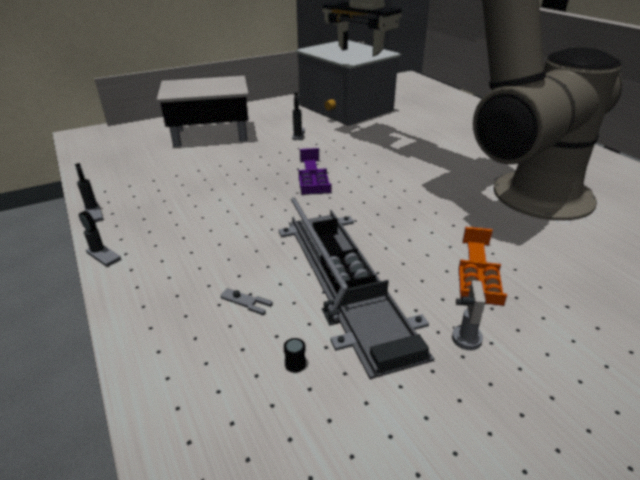

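The top view shows the chute running along the image, with the stop at about (187,252), the blade at (251,262), the hinge at (259,231), the tray deck at (296,269), its tab at (365,280), and the bar from (270,238) to (413,264). The coloured trays are decoys. The mirror mount at (175,314), lens tube at (224,181) and fork at (309,175) are away from the channel.

```bash
cat > h.py <<'E'
import numpy as np,cv2
def cloud(z):
    d=z['d'];R=cv2.Rodrigues(z['rvec'])[0];v,u=np.mgrid[:480,:640]
    P=np.stack([(u-z['cx'])/z['fx']*d,(v-z['cy'])/z['fy']*d,d],-1)
    return (P-z['tvec'])@R
def at(z,u,v,h):
    R=cv2.Rodrigues(z['rvec'])[0];r=R.T@[(u-z['cx'])/z['fx'],(v-z['cy'])/z['fy'],1];c=-R.T@z['tvec']
    return c+r*(h-c[2])/r[2]
E
python3 - <<'E'
from h import *
z=np.load('top0.npz');W=cloud(z);im=z['im']
for n,u,v in[('table',330,340),('floor',220,257),('stop',188,252),('blade',251,262),('tab',365,280),('bar',340,252),('bar2',400,262),('deck',296,269)]:
    print(n,W[v,u].round(4),im[v,u])
m=np.zeros((480,640),bool);m[225:310,170:420]=1
Z=W[...,2]
def show(n,sel):
    k,l,s,c=cv2.connectedComponentsWithStats(sel.astype(np.uint8))
    for i in range(1,k):
        if s[i,4]<25: continue
        p=W[l==i]; r=cv2.minAreaRect((p[:,:2]*1000).astype(np.float32))
        print(n,s[i],'med',np.median(p,0).round(4),'rect',np.round(r[0],1),np.round(r[1],1),round(r[2],1),'z',p[:,2].min().round(3),p[:,2].max().round(3))
        if n=='bar':
            print(cv2.fitLine(p[:,:2].astype(np.float32),cv2.DIST_HUBER,0,.001,.001).ravel(), p[p[:,1].argmin()],p[p[:,1].argmax()])
show('bar',m&(Z>.046)); show('mid',m&(Z>.036)&(Z<.046)); show('stop',m&(Z>.024)&(Z<.036))
c=cv2.resize(im[215:320,165:425],None,fx=3,fy=3,interpolation=cv2.INTER_CUBIC);cv2.imwrite('pics/crop.png',cv2.convertScaleAbs(c,alpha=1.6))
E
```

```text
table [ 0.4038 -0.0229 -0.0009] [124 123 122]
floor [0.5571 0.1784 0.0027] [97 94 93]
stop [0.5642 0.2306 0.0291] [62 60 58]
blade [0.5446 0.1168 0.0339] [31 32 31]
tab [ 0.5103 -0.0846  0.0408] [42 42 41]
bar [ 0.5589 -0.0408  0.0531] [110 105 104]
bar2 [ 0.54   -0.1441  0.0574] [106 101 101]
deck [0.5327 0.0376 0.013 ] [44 43 43]
bar [250 235 167  32 977] med [ 0.5603 -0.025   0.056 ] rect [519.8 -21.1] [292.6  94.4] 79.8 z 0.046 0.869
[0.16207114 0.9867791  0.56627786 0.01071214] [ 0.5348038  -0.17239349  0.05387798] [0.56653302 0.1169907  0.04666128]
mid [245 243  10  39  78] med [0.5413 0.1188 0.0443] rect [544.5 118.9] [ 4.6 69.3] 80.5 z 0.036 0.046
mid [362 267   8  28 104] med [ 0.5094 -0.0855  0.0404] rect [509.5 -85.7] [ 6. 49.] 79.2 z 0.036 0.044
stop [173 229  25  45 744] med [0.5669 0.2355 0.0299] rect [567.1 236.4] [31.  77.9] 80.7 z 0.024 0.034
stop [267 246  10  38 115] med [0.5408 0.08   0.0289] rect [540.7  80.7] [ 5.1 67.4] 78.8 z 0.025 0.032
stop [281 250   6  14  57] med [0.5551 0.0587 0.0279] rect [554.8  59. ] [ 8.1 23.1] 78.7 z 0.024 0.035
stop [294 253   7  12  55] med [0.5497 0.0352 0.0279] rect [551.1  35.2] [ 8.4 20.6] 76.8 z 0.024 0.032
stop [308 255   6  13  50] med [0.5457 0.0118 0.028 ] rect [546.2  11.8] [ 8.1 21.1] 81.6 z 0.024 0.032
stop [314 254  10  38  85] med [ 0.5243 -0.0023  0.025 ] rect [525.8  -2.8] [ 4.8 67.6] 78.8 z 0.024 0.028
stop [277 269   7  12  57] med [0.5212 0.0655 0.0276] rect [522.   65.4] [ 8.7 20.5] 80.5 z 0.024 0.033
stop [291 272   6  12  55] med [0.5173 0.0424 0.0281] rect [516.8  41.8] [ 9.  19.8] 88.7 z 0.024 0.033
stop [304 274   6  12  55] med [0.5119 0.0176 0.0278] rect [512.9  18.4] [ 8.4 20.3] 78.9 z 0.024 0.031
```

View pics/crop.png

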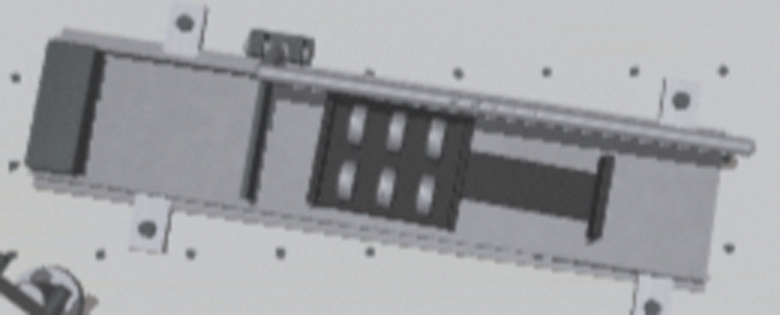

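The crop confirms that the blade, tray and tab lie as estimated. Next I'll fit the yaw robustly and work out the first move.

```bash
cat >> h.py <<'E'
from scipy.spatial.transform import Rotation as Ro
A=.168; O=np.array([.5469,.1176])
def frame(): return np.array([np.cos(A),-np.sin(A)]),np.array([np.sin(A),np.cos(A)])
def tochute(p): d=np.asarray(p)[:2]-O; X,Y=frame(); return d@X*1000,d@Y*1000
def go(s,xc,yc,z):
    X,Y=frame();T=np.r_[O+X*xc/1000+Y*yc/1000,z/1000]
    Rt=np.column_stack([np.r_[Y,0],np.r_[X,0],[0,0,-1]]);R=Ro.from_rotvec(s['eef_rot'])
    print('turn',(R.inv()*Ro.from_matrix(Rt)).as_rotvec().round(3),'shift cm',(R.inv().apply(T-s['ee_pos'])*100).round(2),'target',T.round(4))
E
python3 - <<'E'
from h import *
from station import ctrl
z=np.load('top0.npz');W=cloud(z)
# bar: silhouette edges measured in depth
m=np.zeros((480,640),bool);m[225:310,275:420]=1
p=W[m&(W[...,2]>.049)&(W[...,2]<.064)]
p=p[abs(p[:,0]-(.5589+(p[:,1]+.0408)*.168))<.012]
f=cv2.fitLine(p[:,:2].astype(np.float32),cv2.DIST_HUBER,0,.001,.001).ravel();print('bar',len(p),f,np.arctan2(f[0],f[1]),np.median(p[:,2]),'chute',tochute(f[2:]))
# floor + wall tops: fit of near wall top (z~18)
for lo,hi,n in((.012,.022,'wall'),):
    q=W[(W[...,2]>lo)&(W[...,2]<hi)]; c=np.array([tochute(t) for t in q])
    for sgn in(-1,1):
        k=(abs(c[:,0]-41*sgn)<6)&(c[:,1]>-270)&(c[:,1]<130)
        g=np.polyfit(c[k,1],c[k,0],1);print(n,sgn,k.sum(),g, np.median(c[k,0]))
for n,t in(('blade',(.5445,.1189)),('stop',(.5671,.2364)),('tab',(.5095,-.0857)),('front',(.5407,.0807))):print(n,np.round(tochute(t),1))
go(ctrl.observe(),-20,-240,110)
E
```

```text
bar 810 [ 0.1648698   0.9863153   0.55609876 -0.04940436] 0.16562602 0.05602955321617984 chute (np.float64(36.99419173367176), np.float64(-163.11500412233787))
wall -1 505 [-2.22604335e-03 -4.05232834e+01] -40.393117804086344
wall 1 150 [9.96778987e-03 4.03267409e+01] 41.090454618590414
blade [-2.6  0.9]
stop [1.000e-01 1.205e+02]
tab [  -2.9 -206.7]
front [  0.1 -37.4]
turn [-1.000e-03 -1.000e-03 -1.033e+00] shift cm [ 41.22 -24.06  11.65] target [ 0.4871 -0.1157  0.11  ]
```

The fit agrees with the spec: bar at chute x 37.0 mm, walls at ±41 mm, yaw 0.168. Moving.

play_rows([
  [0,0,-0.13,5.1,-3.0,0,0.5],
  [0,0,-0.26,10.3,-6,1,0.5],
  [0,0,-0.39,15.4,-9,2,0.5],
  [0,0,-0.52,20.6,-12,4,0.5],
  [0,0,-0.65,25.8,-15,6,0.5],
  [0,0,-0.78,31,-18,8,0.5],
  [0,0,-0.91,36,-21,10,0.5],
  [0,0,-1.033,41.2,-24.1,11.6,0.5],
], newtons=60)

```text
t: 1.1
ee_pos: [0.4866, -0.1154, 0.1102]
eef_rot: [-2.395, -2.032, 0.001]
contact_force: [0.9, -1.3, 0.5]
finger_gap: 0.0458
grasp_force: 0.0
```

```bash
python3 - <<'E'
from h import *
from station import ctrl
s=ctrl.observe();print(s['t'],s['ee_pos'],s['finger_gap'],s['contact_force'],tochute(s['ee_pos']))
go(s,-20,-240,25)
E
```

```text
1.1 [ 0.48655047 -0.1153578   0.11015131] 0.04583580263354321 [ 0.91077458 -1.25322296  0.50660343] (np.float64(-20.546804661679747), np.float64(-239.7691160755485))
turn [-0.001  0.     0.004] shift cm [-0.02  0.06  8.52] target [ 0.4871 -0.1157  0.025 ]
```

play_rows([
  [0,0,0,0,0,4,0.5],
  [0,0,0,0,0,6.5,0.5],
  [0,0,0,0,0,8,0.5],
  [0,0,0,0,0,8.5,0.5],
  [0,0,0,0,0,8.5,0.5],
])

```text
t: 1.72
ee_pos: [0.4861, -0.1175, 0.0265]
eef_rot: [2.4, 2.026, 0.0]
contact_force: [0.0, -0.0, 0.2]
finger_gap: 0.0461
grasp_force: 0.0
```

```bash
python3 - <<'E'
from h import *
from station import ctrl
s=ctrl.observe();print(s['t'],s['ee_pos'],s['finger_gap'],s['contact_force'],tochute(s['ee_pos']))
im,d=ctrl.grab_frame('scene');c=cv2.resize(im[150:390,230:470],None,fx=2.4,fy=2.4,interpolation=cv2.INTER_CUBIC);cv2.imwrite('pics/s1.png',cv2.convertScaleAbs(c,alpha=1.6))
E
```

```text
1.725 [ 0.48610373 -0.11747058  0.0264689 ] 0.04606846596766549 [ 0.0180208  -0.01248508  0.17939933] (np.float64(-20.633981362691884), np.float64(-241.92685942925024))
```

View pics/s1.png

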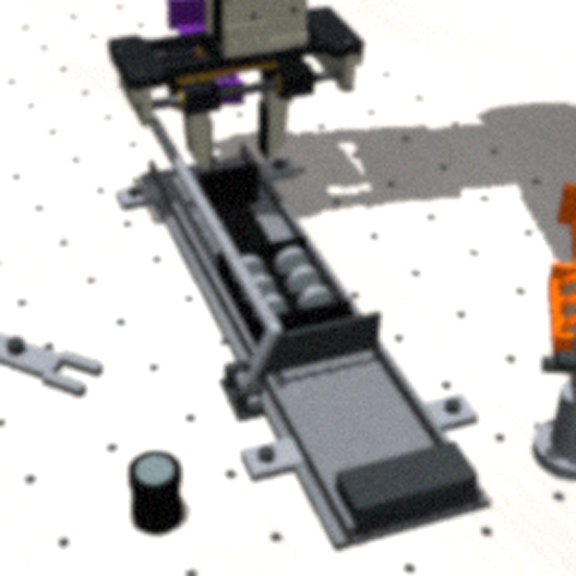

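The picture shows finger A at (198,130), just on the −x side of the bar at (175,140), and finger B at (270,120), both behind the tab. Nothing is touching. Now swinging the gate up.

play_rows([
  [0,0,0,0,0.7,0.1,0.5],
  [0,0,0,0,1.4,0.1,0.5],
  [0,0,0,0,2.0,0.1,0.5],
  [0,0,0,0,2.6,0.1,0.5],
  [0,0,0,0,3.2,0.1,0.5],
  [0,0,0,0,3.8,0.1,0.5],
  [0,0,0,0,4.3,0.1,0.5],
  [0,0,0,0,4.8,0.1,0.5],
])

```text
t: 2.78
ee_pos: [0.5328, -0.1249, 0.0246]
eef_rot: [-2.399, -2.026, 0.002]
contact_force: [-4.3, 1.7, -1.8]
finger_gap: 0.0457
grasp_force: 2.3
```

play_rows([
  [0,0,0,0,0.4,0,0.5],
  [0,0,0,0,0.6,0,0.5],
  [0,0,0,0,0.6,0,0.5],
  [0,0,0,0,0.6,0,0.5],
])

```text
t: 3.28
ee_pos: [0.5388, -0.1261, 0.0249]
eef_rot: [-2.4, -2.027, 0.001]
contact_force: [-4.8, 0.9, -2.4]
finger_gap: 0.0458
grasp_force: 2.3
```

```bash
python3 - <<'E'
from h import *
from station import ctrl
s=ctrl.observe();print(s['t'],s['ee_pos'],s['finger_gap'],s['contact_force'],tochute(s['ee_pos']))
go(s,33,-222,25)
im,d=ctrl.grab_frame('scene');c=cv2.resize(im[150:390,230:470],None,fx=2.4,fy=2.4,interpolation=cv2.INTER_CUBIC);cv2.imwrite('pics/s2.png',cv2.convertScaleAbs(c,alpha=1.6))
E
```

```text
3.275 [ 0.53881517 -0.12609067  0.02490835] 0.045813381380475734 [-4.82579324  0.87708862 -2.38386025] (np.float64(32.7767141026069), np.float64(-241.61166068598618))
turn [-0.001 -0.    -0.   ] shift cm [ 1.96  0.02 -0.01] target [ 0.5423 -0.1068  0.025 ]
```

View pics/s2.png

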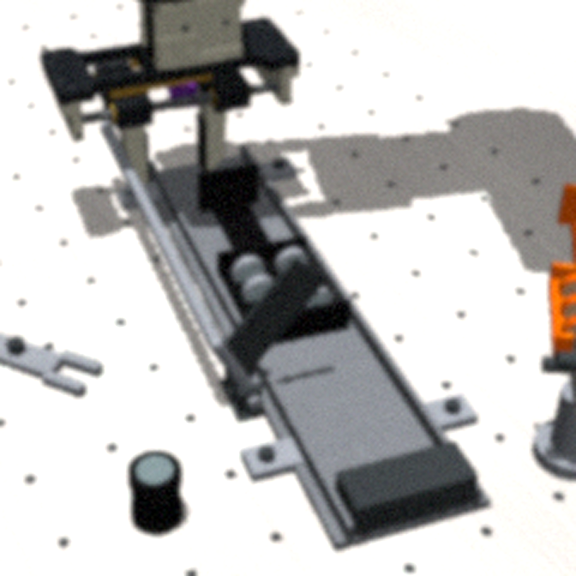

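The gate is up at about 1.0 rad, with the blade at (275,315) clear above the tray front and finger B at (212,140) behind the tab at (228,185). Now sliding along the bar and pushing.

play_rows([
  [0,0,0,0.6,0.1,0,0.5],
  [0,0,0,1.2,0.1,0,0.5],
  [0,0,0,1.7,0.1,0,0.5],
  [0,0,0,2.1,0.1,0,0.5],
  [0,0,0,2.5,0.1,0,0.5],
  [0,0,0,3.0,0.1,0,0.5],
  [0,0,0,3.5,0.1,0,0.5],
  [0,0,0,4.0,0.1,0,0.5],
])

```text
t: 4.32
ee_pos: [0.5469, -0.0869, 0.0252]
eef_rot: [2.399, 2.027, -0.0]
contact_force: [-3.1, -4.2, 0.7]
finger_gap: 0.0459
grasp_force: 2.5
```

play_rows([
  [0,0,0,0.5,0,0,0.5],
  [0,0,0,1.0,0,0,0.5],
  [0,0,0,1.5,0,0,0.5],
  [0,0,0,2.0,0,0,0.5],
  [0,0,0,2.5,0,0,0.5],
  [0,0,0,3.0,0,0,0.5],
  [0,0,0,3.5,0,0,0.5],
  [0,0,0,4.0,0,0,0.5],
])

```text
t: 5.32
ee_pos: [0.5534, -0.0474, 0.0251]
eef_rot: [2.4, 2.027, -0.001]
contact_force: [-3.5, -2.3, 0.0]
finger_gap: 0.0463
grasp_force: 2.5
```

```bash
python3 - <<'E'
from h import *
from station import ctrl
s=ctrl.observe();print(s['t'],s['ee_pos'],s['finger_gap'],s['contact_force'],tochute(s['ee_pos']))
go(s,33.5,-81,25)
im,d=ctrl.grab_frame('scene');c=cv2.resize(im[150:390,230:470],None,fx=2.4,fy=2.4,interpolation=cv2.INTER_CUBIC);cv2.imwrite('pics/s3.png',cv2.convertScaleAbs(c,alpha=1.6))
E
```

```text
5.325 [ 0.55342815 -0.04738317  0.02512392] 0.04628041968064873 [-3.53655256 -2.34944729  0.03042355] (np.float64(34.02321536137351), np.float64(-161.5688216114551))
turn [-0.  0.  0.] shift cm [ 8.06 -0.05  0.01] target [0.5664 0.0321 0.025 ]
```

View pics/s3.png

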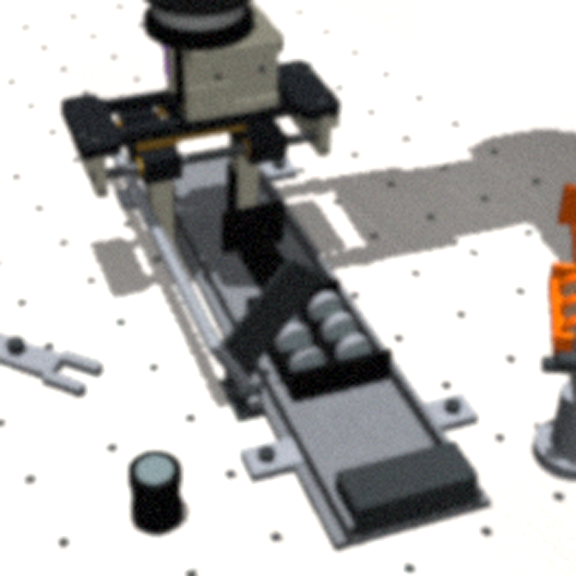

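The tray is passing under the raised blade, with its front rim at (330,375) and the gate still held. Continuing to the stop.

play_rows([
  [0,0,0,0.5,0,0,0.5],
  [0,0,0,1.0,0,0,0.5],
  [0,0,0,1.5,0,0,0.5],
  [0,0,0,2.0,0,0,0.5],
  [0,0,0,2.5,0,0,0.5],
  [0,0,0,3.0,0,0,0.5],
  [0,0,0,3.5,0,0,0.5],
  [0,0,0,4.0,0,0,0.5],
])

```text
t: 6.38
ee_pos: [0.56, -0.008, 0.0251]
eef_rot: [-2.4, -2.027, 0.001]
contact_force: [-4.0, -3.0, -0.2]
finger_gap: 0.046
grasp_force: 2.5
```

play_rows([
  [0,0,0,0.5,0,0,0.5],
  [0,0,0,1.0,0,0,0.5],
  [0,0,0,1.5,0,0,0.5],
  [0,0,0,2.0,0,0,0.5],
  [0,0,0,2.5,0,0,0.5],
  [0,0,0,2.9,0,0,0.5],
  [0,0,0,3.3,0,0,0.5],
  [0,0,0,3.6,0,0,0.5],
])

```text
t: 7.38
ee_pos: [0.5659, 0.0275, 0.025]
eef_rot: [-2.4, -2.027, 0.001]
contact_force: [-4.2, -3.0, 1.0]
finger_gap: 0.0458
grasp_force: 2.5
```

play_rows([
  [0,0,0,0.15,0,0,0.5],
  [0,0,0,0.3,0,0,0.5],
])

```text
t: 7.62
ee_pos: [0.5664, 0.0304, 0.025]
eef_rot: [-2.4, -2.027, 0.001]
contact_force: [-3.9, -3.0, 0.6]
finger_gap: 0.0456
grasp_force: 2.5
```

```bash
python3 - <<'E'
from h import *
from station import ctrl
s=ctrl.observe();print(s['t'],s['ee_pos'],s['finger_gap'],s['contact_force'],tochute(s['ee_pos']))
E
```

```text
7.625 [0.56636428 0.03043544 0.02501444] 0.045617464806913414 [-3.87386104 -2.95220559  0.56729859] (np.float64(33.7651002082924), np.float64(-82.68274214477347))
```

Now about 3 mm short of the stop. Continuing in small steps until the force rises.

play_rows([
  [0,0,0,0.1,0,0,0.5],
  [0,0,0,0.2,0,0,0.5],
  [0,0,0,0.25,0,0,0.5],
])

```text
t: 8.0
ee_pos: [0.5667, 0.0329, 0.025]
eef_rot: [-2.4, -2.027, 0.001]
contact_force: [-3.1, -3.6, 1.1]
finger_gap: 0.0459
grasp_force: 2.5
```

play_rows([
  [0,0,0,0.1,0,0,0.5],
  [0,0,0,0.15,0,0,0.5],
])

```text
t: 8.25
ee_pos: [0.567, 0.0343, 0.025]
eef_rot: [-2.4, -2.027, 0.001]
contact_force: [-3.6, -3.2, -0.0]
finger_gap: 0.046
grasp_force: 2.5
```

play_rows([
  [0,0,0,0.1,0,0,0.5],
  [0,0,0,0.2,0,0,0.5],
])

```text
t: 8.5
ee_pos: [0.5671, 0.035, 0.025]
eef_rot: [2.398, 2.028, -0.004]
contact_force: [-5.5, -11.7, 2.0]
finger_gap: 0.0459
grasp_force: 7.1
```

play_rows([
  [0,0,0,0.1,0,0,0.5],
  [0,0,0,0.2,0,0,0.5],
])

```text
t: 8.75
ee_pos: [0.5672, 0.0351, 0.025]
eef_rot: [2.396, 2.028, -0.008]
contact_force: [-7.0, -20.2, 2.7]
finger_gap: 0.0457
grasp_force: 11.3
```

```bash
python3 - <<'E'
from h import *
from station import ctrl
s=ctrl.observe();print(s['t'],s['ee_pos'],s['finger_gap'],s['contact_force'],tochute(s['ee_pos']))
im,d=ctrl.grab_frame('scene');c=cv2.resize(im[190:390,250:450],None,fx=2.9,fy=2.9,interpolation=cv2.INTER_CUBIC);cv2.imwrite('pics/s4.png',cv2.convertScaleAbs(c,alpha=1.8))
E
```

```text
8.75 [0.56717169 0.0351176  0.02503697] 0.04574056653656433 [ -7.03258823 -20.19212287   2.72019457] (np.float64(33.77823495171476), np.float64(-77.93149427426322))
```

View pics/s4.png

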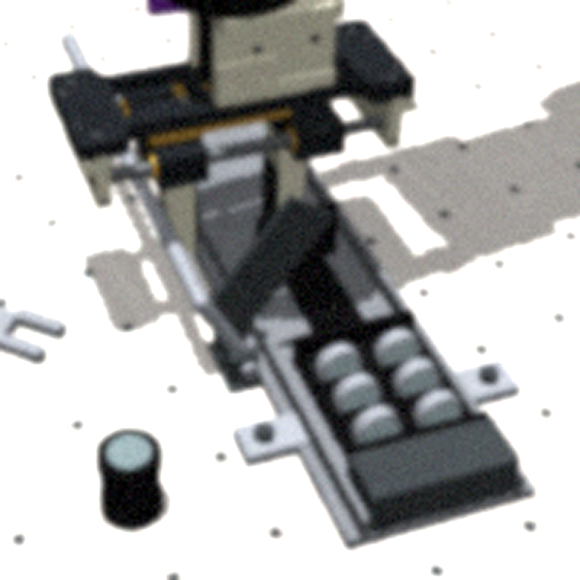

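The force rose to 20 N and the picture shows the tray against the stop block (front near (430,440)), so it is home. Backing off along the bar, then lowering the gate.

play_rows([
  [0,0,0,-0.5,0,0,0.5],
  [0,0,0,-1.2,0,0,0.5],
  [0,0,0,-1.9,0,0,0.5],
  [0,0,0,-2.5,0,0,0.5],
  [0,0,0,-3,0,0,0.5],
  [0,0,0,-3,-0.4,0,0.5],
  [0,0,0,-3,-0.8,0,0.5],
  [0,0,0,-3,-1.2,0,0.5],
])

```text
t: 9.8
ee_pos: [0.5511, 0.0107, 0.0253]
eef_rot: [2.399, 2.027, 0.0]
contact_force: [-2.5, 0.8, 1.6]
finger_gap: 0.0459
grasp_force: 1.1
```

play_rows([
  [0,0,0,0,-0.5,0,0.5],
  [0,0,0,0,-1.0,0,0.5],
  [0,0,0,0,-1.5,0,0.5],
  [0,0,0,0,-2.0,0,0.5],
  [0,0,0,0,-2.5,0,0.5],
  [0,0,0,0,-3.0,0,0.5],
  [0,0,0,0,-3.5,0,0.5],
  [0,0,0,0,-4.3,0,0.5],
])

```text
t: 10.8
ee_pos: [0.509, 0.0179, 0.0253]
eef_rot: [2.399, 2.026, 0.001]
contact_force: [-0.7, -0.2, -1.1]
finger_gap: 0.0458
grasp_force: 0.0
```

```bash
python3 - <<'E'
from h import *
from station import ctrl
s=ctrl.observe();print(s['t'],s['ee_pos'],s['finger_gap'],s['contact_force'],tochute(s['ee_pos']))
E
```

```text
10.8 [0.50903036 0.01789462 0.02534611] 0.045813437560916555 [-0.70765559 -0.15690615 -1.05628362] (np.float64(-20.664661509675355), np.float64(-104.63385730515644))
```

play_rows([
  [0,0,0,0,0,-2,0.5],
  [0,0,0,0,0,-5,0.5],
  [0,0,0,0,0,-9,0.5],
  [0,0,0,0,0,-14,0.5],
  [0,0,0,-5,0,-18,0.5],
  [0,0,0,-11,0,-18,0.5],
  [0,0,0,-17,0,-18,0.5],
  [0,0,0,-17,0,-18,0.5],
])

```text
t: 11.8
ee_pos: [0.4795, -0.1532, 0.2052]
eef_rot: [2.405, 2.019, -0.0]
contact_force: [0.4, 0.6, -0.5]
finger_gap: 0.0461
grasp_force: 0.0
```

```bash
python3 - <<'E'
from h import *
from station import ctrl
im,d=ctrl.grab_frame('top');z={k:np.array(v) for k,v in ctrl.camera_model('top').items()};z['d']=d
W=cloud(z);C=(W[...,:2]-O)@np.array(frame()).T*1000;Z=W[...,2]*1000
def med(x0,x1,y0,y1,z0,z1):
    k=(C[...,0]>x0)&(C[...,0]<x1)&(C[...,1]>y0)&(C[...,1]<y1)&(Z>z0)&(Z<z1);return k.sum(),np.median(C[k],0).round(1),np.median(Z[k]).round(1)
print('tab',med(-30,30,-110,-40,36,47));print('bar',med(0,100,-60,-10,48,75));print('blade',med(-45,30,-12,12,30,120))
c=cv2.resize(im[150:360,140:420],None,fx=2.8,fy=2.8,interpolation=cv2.INTER_CUBIC);cv2.imwrite('pics/t2.png',cv2.convertScaleAbs(c,alpha=1.6))
print(ctrl.observe()['t'],ctrl.observe()['contact_force'])
E
```

```text
tab (np.int64(97), array([ -4.4, -66.4]), np.float64(40.3))
bar (np.int64(162), array([ 36.6, -35.3]), np.float64(55.9))
blade (np.int64(143), array([-3.7, -0.4]), np.float64(45.3))
11.85 [-0.95571531  0.49249359 -0.14995173]
```

View pics/t2.png

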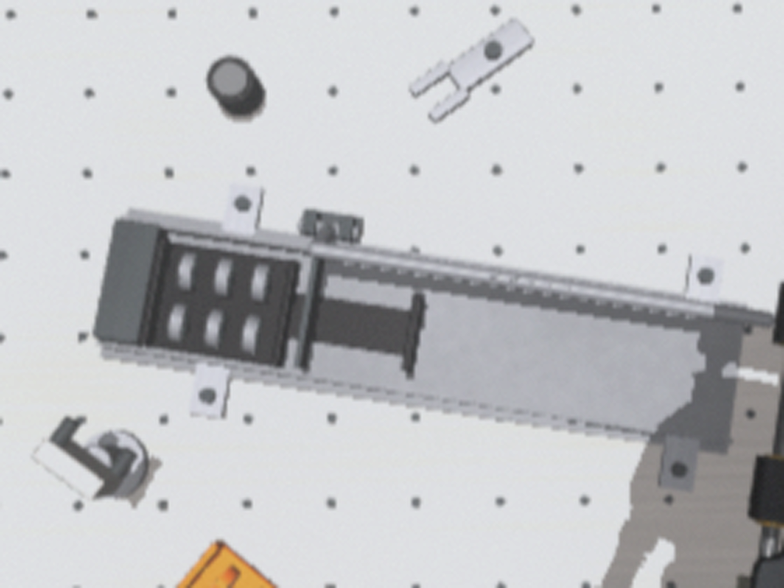

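The tray is home: tab at chute y −66 mm, which puts the front at about 105 mm. The gate is shut (bar at x 36.6 mm) and the bystanders haven't moved.

```bash
python3 -c "
from station import ctrl
print(ctrl.sign_off())"
```

```text
the job is handed in; nothing more can be done
None
```

The tray is home against the end stop with the gate shut behind it, and I handed the job in at about 12 s; the hand-in returned no verdict.

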